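Check the jar in the warmer, then unscrew its cap

ROBOT

A 6-joint arm with a two-finger parallel gripper is mounted at the origin on the work surface. World frame = base frame: x ahead of the robot, y to its left, z up, the work surface at z = 0. Lengths are in m, angles in degrees, forces in N, time in s.
With the tool pointing down it reaches from about 0.35 to 0.875 m from the base axis. Payload 4.2 kg.
Tool frame: the origin (TCP) lies midway between the tips of the shut fingers; the grasp point (between the pads) lies 19 mm behind it; y points along the fingers, z is the direction in which the jaws open and shut, and the axes are right-handed (so a half turn about y gives the same grasp; the last joint's range is limited). The gripper opens to 87 mm and grips with 3 to 60 N. Pads are 19 mm wide; open, the fingers measure 117 mm over their backs; the gripper's body (75 mm by 190 mm) begins 51 mm behind the grasp point.
Start: joints at [-61.329, 22.042, 0.453, 0, -68.411, -14.817], TCP at [0.15, -0.607, 0.223] pointing down, gripper open.
Joint ranges: [-179.83, 179.83], [-69.29, 118.12], [-61.27, 80.66], [-181.25, 117.63], [-171.15, -9.14], [-177.46, 177.46]. Speed limits (degrees/s): [159.86, 159.86, 180, 180, 180, 180].

INTERFACE

Orientations are given as [roll, pitch, yaw] about the fixed x, y, z axes, in that order (R = Rz(yaw) Ry(pitch) Rx(roll)).
In Python, from workcell import env gives the robot as it stands. The module is installed in compiled form; this text tells all that it offers. Calls block until the motion is done:
- env.goto(position, orientation): joint-space move of the TCP to a pose.
- env.move_straight(position, rotation=None, rate=0.15, force_limit=None): straight line of the TCP; rotation=None keeps the orientation; rate is the mean speed in m/s. With force_limit (N) it stops when the force on the tool has changed by that much, and returns True; else False.
- env.set_joints(angles): joint-space move.
- env.gripper_to(opening, grasp_force=None): opening from 0.0 (shut) to 1.0 (fully open); grasp_force is the grip in N (None keeps the last); returns when the fingers have stopped.
- env.dwell(seconds).
- env.inverse_kinematics(position, orientation): joint angles nearest the present ones, or None.
- env.read_state(): the state.
- env.grab_frame(name): name is "side" or "top" or "wrist"; returns a dict with "image" (420x560x3 uint8, blue, green, red), "fx", "fy", "cx", "cy" (pixels), "D" ([k1, k2, p1, p2, k3] as OpenCV has them; the pictures are not rectified), "position" and "orientation" of the camera in the world. Camera axes: x right, y up, looking along -z (the intrinsics and any distortion apply to the point x, -y, -z); pixel columns grow to the right and rows downward; lengths in m; the calibration is good to about 2 mm. A picture is of the moment at which its call begins. There is no depth.
A pose or a line that the arm cannot do raises env.Unreachable and nothing moves.
- env.close_job(): hands the job in, once; it reports no verdict.
Trained networks look in a picture, given as the dict that the camera call returned (one of the last four; its "shot" number tells which), for a name from the list of things; names that differ only in an ending like _2 or _b are one class to them, and where a whole thing is asked for, a point or a joint stands for the part that bears it (a point fixed in the world has none). Each returns a list of dicts, best first, with "score" (0 to 1); they miss things now and then, are a little off and sometimes report something else, mostly with a low value. They report only what shows in the picture. A call takes as long as a camera call. They do not tell look-alikes from the thing itself.
- env.search_frame(picture, thing): "xyz" ([x, y, z] in m, in world coordinates, good to about 4 mm: the middle of the surface that is visible of it).
- env.trace(picture, thing): "mask" (420x560 bool, what is visible of it).
The state is a dict: "clock": time; "joint_positions": joint angles; "qvel": joint speeds; "joint_torque": joint torques, N m; "position": TCP position; "tool_rot": TCP orientation; "force": force on the tool from outside, world axes, zero at the start; "wrist_torque": the same for the moment, N m; "opening": opening from 0.0 (shut) to 1.0 (fully open).
Only numpy, scipy, OpenCV 4.12 (cv2) and the standard library are available. Lean on these libraries where they do the work, as an engineer would, in place of code of your own. Each camera call takes 0.05 s, during which the arm holds its last target.

TASK

Pick up the wand thermometer and hold it steady for a good second, its nose about 10 cm from the centre of the jar standing in the bottle warmer and pointing squarely at the middle of the glass that shows between the warmer and the cap; then lay it back flat on the counter and let go. Next unscrew the jar's tight cap counter-clockwise, with the warmer's square well bracing the jar, stop turning once it comes free and finish still holding the cap level, straight above the open jar with its lower edge about 2 cm over the rim. The jar must stay seated in the warmer, and everything else on the counter stays where it is.

Things in the scene. Friction and masses are not known exactly. Their poses are not given: they have to be found in the camera images.
- thermometer: white wand thermometer lying flat on the counter, 150 mm long (x), 36 mm wide (y), 34 mm high; origin under its middle, on the underside; its x axis runs along the wand towards the round tapering nose, z up. The handle is a block from x = -75 to +43 mm; grip it across its 36 mm width near the origin. 120 g
- thermometer_nose (a point): the tip of the thermometer's nose, 75 mm ahead of the thermometer's origin and 18 mm above its underside; axes as the thermometer's, it measures along +x
- warmer: round white bottle warmer, 132 mm in diameter, 80 mm high, fixed to the counter; origin at the centre of its underside; a knob on its -x side sticks out to 83 mm from the axis (leave it alone). A square well, 57 mm wide and open at the top, holds the jar; its floor is 12 mm above the origin
- jar: square glass jar, 54 by 54 mm, loose in the warmer's well with 1.5 mm play per side, so it can turn only a few degrees; 250 g. Origin at the centre of its underside. Square body up to 101 mm, then a round neck 38 mm across (48 mm over its lugs) up to the rim at 124 mm; x and y axes square to its sides, z up
- jar_band (a point): the spot to aim at: on the jar's axis, 84 mm above its underside, the middle of the band of glass that shows between warmer and cap; may be aimed at from any side
- cap: round ribbed metal cap closed tight on the jar, 56 mm in diameter, 28 mm high, 50 g. Origin at the centre of its lower edge: closed, this is 107 mm above the jar's origin (17 mm below the rim) and 6 mm above the jar's shoulder. Its x axis runs along a dark bar on its top. Closed, that axis lies anywhere from 0.35 rad clockwise to 0.09 rad counter-clockwise (seen from above) of the jar's x axis
- cap_top (a point): centre of the cap's flat top, 28 mm above its lower edge; carries the dark bar, 46 mm long, 3 mm high. Lug closure: no rise while turning, held by a sprung seal (12 N; 0.3 to 0.6 N m to turn). It springs up 2 mm once its x axis is 0.85 rad counter-clockwise of the jar's; between 0.95 and 1.9 rad (1.25 is good) it lifts straight off; a stop ends the turn at 2.0 rad
- bottle_a: empty glass bottle with a dark silicone sleeve, 61 mm across, 140 mm high; origin under its centre; leave alone
- bottle_b: second bottle, the same; leave alone
- jug: small white ceramic jug, 80 mm across, 95 mm high, handle on its +y side; origin under its centre; leave alone
- pacifier_box: round plastic pacifier box with a twist cap, 76 mm across, 52 mm high; origin under its centre; leave alone
- bowl: white ceramic bowl, 100 mm across, 40 mm high; origin under its centre; leave alone
- spoon: spoon, 150 mm long, lying along its x axis; leave alone
Not all that is in view belongs to the job. Leave any green or turquoise look-alike of the thermometer alone.

How it is judged (in metres and radians):
On the way, in this order (a step that is already met when the one before it is completed fails the run):
1. the held thermometer points at the glass of the jar, nose 5 to 16 cm from the jar's axis, its line passing within 15 mm of the spot, steady for 0.8 s (contact force between the fingers and thermometer above 0.5 N and height (world z) of thermometer above 0.03 m and x of jar_band in the frame of thermometer_nose between 0.05 and 0.16 m and y of jar_band in the frame of thermometer_nose between -0.015 and 0.015 m and z of jar_band in the frame of thermometer_nose between -0.015 and 0.015 m and linear speed of thermometer below 0.03 m/s), for 0.8 s.
2. the thermometer lies flat on the counter again, let go (height (world z) of thermometer below 0.006 m and angle between thermometer's own z axis and vertical below 0.1 rad and linear speed of thermometer below 0.02 m/s and contact force between the fingers and thermometer below 0.05 N), for 0.2 s.
3. the cap is turned free while still on the neck (angle between the x axis of cap and the x axis of jar, either way round above 0.8 rad and z of cap in the frame of jar below 0.116 m), for 0.05 s.
At the end, for the whole second after the job is handed in: fingers hold the cap still and level (0.2 rad), lower edge 6-45 mm above the rim, within 15 mm of the jar's axis, touching neither jar nor warmer, bar still 0.75 rad or more off the jar's x axis; jar seated (raised under 4 mm); thermometer flat on the counter, released (all of step 2 and z of cap in the frame of jar between 0.13 and 0.169 m and horizontal distance between cap and jar below 0.015 m and angle between cap's own z axis and vertical below 0.2 rad and contact force between the fingers and cap above 1 N and contact force between cap and jar below 0.05 N and contact force between cap and warmer below 0.05 N and linear speed of each of cap, jar below 0.02 m/s and angle between the x axis of cap and the x axis of jar, either way round above 0.75 rad and z of jar in the frame of warmer below 0.016 m and angle between jar's own z axis and vertical below 0.06 rad); the arm keeps its last pose, push and grip.
It fails at once if the jar is pulled up out of its seat by more than 10 mm (z of jar in the frame of warmer above 0.022 m).
It fails at once if a bystander is moved by more than 2 cm (distance of any of bottle_a, bottle_b, jug, pacifier_box, bowl, spoon from where it was at the start of the episode above 0.02 m).
It also fails if it takes over 58 s, if anything falls off the work surface, if the arm or the gripper's body presses on something with over 40 N, if the wrist force passes 120 N, or if a joint passes its speed limit or range.

## Working session

There is one attempt and no reset: what is moved stays moved. The work goes in short steps, each a Python script; the robot and the scene stay as the last script left them, time stands still between calls to the robot, and variables do not carry over. Pictures are saved under pics/ and viewed, and the job is handed in when it is done.

```bash
mkdir -p pics
cat > h.py <<'E'
import numpy as np, cv2
from scipy.spatial.transform import Rotation as R
from workcell import env
def rot(o): return R.from_euler('xyz',o,degrees=True).as_matrix()
def cam(f):
    M=f["orientation"]; M=np.array(M)
    Rm = rot(M) if M.shape==(3,) else (M if M.shape==(3,3) else R.from_quat(M).as_matrix())
    K=np.array([[f["fx"],0,f["cx"]],[0,f["fy"],f["cy"]],[0,0,1]])
    return Rm,np.array(f["position"]),K,np.array(f["D"],float)
def ray(f,uv):
    Rm,p,K,D=cam(f)
    n=cv2.undistortPoints(np.array(uv,float).reshape(-1,1,2),K,D).reshape(-1,2)
    d=np.c_[n[:,0],-n[:,1],-np.ones(len(n))]@Rm.T
    return p,d
def onz(f,uv,z):
    p,d=ray(f,uv); return p+d*((z-p[2])/d[:,2])[:,None]
def proj(f,X):
    Rm,p,K,D=cam(f); c=(np.atleast_2d(X)-p)@Rm; c=c*[1,-1,-1]
    return cv2.projectPoints(c.reshape(-1,1,3),np.zeros(3),np.zeros(3),K,D)[0].reshape(-1,2)
E
python3 - <<'E'
from h import *
s=env.read_state(); print(s)
for n in ["top","side","wrist"]:
    f=env.grab_frame(n); cv2.imwrite(f"pics/{n}0.png",f["image"]); print(n,f["position"],f["orientation"],f["fx"],f["cx"],f["D"])
    if n!="wrist":
        for t in ["thermometer","warmer","jar","cap","bottle_a","jug","pacifier_box","bowl","spoon"]:
            print(t,[(np.round(r["xyz"],3),round(r["score"],2)) for r in env.search_frame(f,t)])
E
```

```text
{'clock': 0.0, 'joint_positions': array([-6.13306684e+01,  2.20914267e+01,  3.80435314e-01, -2.83731821e-02,
       -6.84110419e+01, -1.48184263e+01]), 'qvel': array([-0.09746352,  0.07065486,  0.15911616, -0.01238355, -0.08780295,
        0.00558063]), 'joint_torque': array([ 1.31089550e-03, -3.90664816e+01,  1.87408018e+01,  4.22006607e+00,
        1.09297005e-02, -1.90651381e-04]), 'position': array([ 0.14951682, -0.60623868,  0.22145866]), 'tool_rot': array([-8.98752811e+01,  5.72772259e-03,  1.38404436e+01]), 'force': array([ 0.15842145,  1.14619717, -0.21748601]), 'wrist_torque': array([-0.02246652, -0.01205108,  0.01241582]), 'opening': 0.9975011919654118}
top [ 0.27314246 -0.08214535  1.65214663] [ 11.54658647  -0.12267757 -88.61905827] 540.5560384320615 275.957199609285 [-0.15463937  0.          0.          0.          0.        ]
thermometer [(array([ 0.521, -0.267,  0.033]), 0.68), (array([ 0.373, -0.346,  0.034]), 0.62)]
warmer [(array([0.604, 0.105, 0.079]), 0.59)]
jar []
cap [(array([0.622, 0.117, 0.146]), 0.53)]
bottle_a [(array([0.732, 0.264, 0.105]), 0.92), (array([ 
[... 751 characters left out ...]
array([0.734, 0.298, 0.095]), 0.28)]
bottle_a [(array([0.736, 0.297, 0.094]), 0.74), (array([ 0.735, -0.274,  0.077]), 0.73), (array([ 0.405, -0.045,  0.051]), 0.42)]
jug [(array([0.787, 0.131, 0.058]), 0.98), (array([0.617, 0.166, 0.07 ]), 0.33)]
pacifier_box [(array([ 0.405, -0.046,  0.052]), 0.56)]
bowl [(array([ 0.762, -0.081,  0.026]), 0.59), (array([0.79 , 0.127, 0.061]), 0.26), (array([0.485, 0.338, 0.011]), 0.19)]
spoon [(array([0.483, 0.338, 0.012]), 0.57), (array([0.618, 0.146, 0.098]), 0.3)]
wrist [ 0.08173938 -0.62403887  0.38411424] [-1.50028576e+01 -1.25228902e-02  1.03826870e+02] 293.5087829559984 284.28891003760236 [-0.04464277  0.          0.          0.          0.        ]
```

View pics/top0.png

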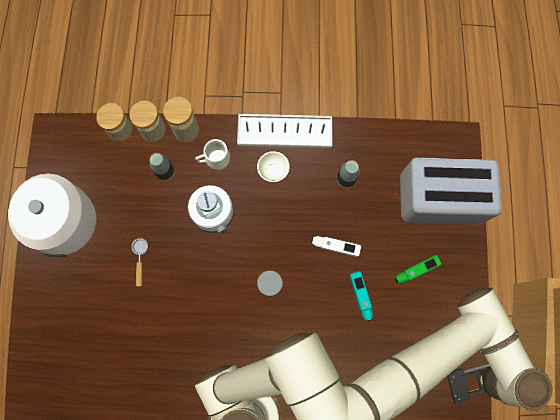

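View pics/side0.png

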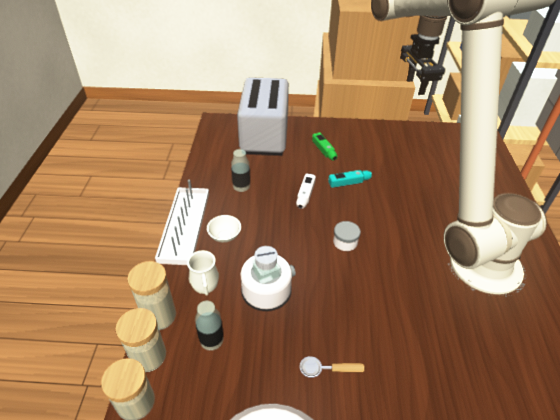

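Top view candidates are white wand at (337,245), turquoise at (361,295) and green at (418,269). I choose the white one and check it in close crops.

Run:
```python
from h import *
f=env.grab_frame("top"); g=env.grab_frame("side")
for fr,t in ((f,"thermometer"),(f,"cap"),(f,"warmer")):
    for r in env.trace(fr,t):
        m=r["mask"].astype(np.uint8); ys,xs=np.nonzero(m)
        print(t,r["score"],xs.mean(),ys.mean(),m.sum(),cv2.minAreaRect(np.c_[xs,ys].astype(np.float32)), cv2.minEnclosingCircle(np.c_[xs,ys].astype(np.float32)))
a=cv2.resize(f["image"][220:270,300:375],None,fx=5.3,fy=5.3,interpolation=cv2.INTER_CUBIC)
b=cv2.resize(f["image"][180:240,180:245],None,fx=6,fy=6,interpolation=cv2.INTER_CUBIC)
c=cv2.resize(g["image"][235:310,225:305],None,fx=5,fy=5,interpolation=cv2.INTER_CUBIC)
o=np.zeros((600,800,3),np.uint8)
for im,x,y in((a,0,0),(b,402,0)):
    h,w=im.shape[:2];h=min(h,600-y);w=min(w,800-x);o[y:y+h,x:x+w]=im[:h,:w]
c=c[:330]; o[268:268+330,:400]=c[:330,:400]
cv2.imwrite("pics/crop0.png",o)
```

```text
thermometer 0.93 336.7953795379538 245.55280528052805 606 ((335.7750549316406, 245.3675994873047), (49.72635269165039, 13.802916526794434), 14.534454345703125) ((335.9585876464844, 244.65286254882812), 24.86524772644043)
thermometer 0.88 417.79469026548674 269.4070796460177 565 ((417.300048828125, 269.6000061035156), (12.074766159057617, 49.19349670410156), 63.43495178222656) ((418.0, 271.0), 24.69827651977539)
thermometer 0.68 361.66149068322983 295.3027950310559 644 ((362.050048828125, 296.1500549316406), (49.64775466918945, 14.546475410461426), 71.56504821777344) ((361.0, 296.5), 24.824481964111328)
cap 0.72 207.2797783933518 200.61218836565098 361 ((207.5, 200.0), (20.0, 21.0), 90.0) ((207.5, 200.625), 10.915255546569824)
warmer 0.69 211.79362549800797 210.58406374501993 1255 ((210.60000610351562, 208.3000030517578), (46.0629997253418, 45.615787506103516), 26.56505012512207) ((212.0461883544922, 209.38754272460938), 25.125967025756836)
```

View pics/crop0.png

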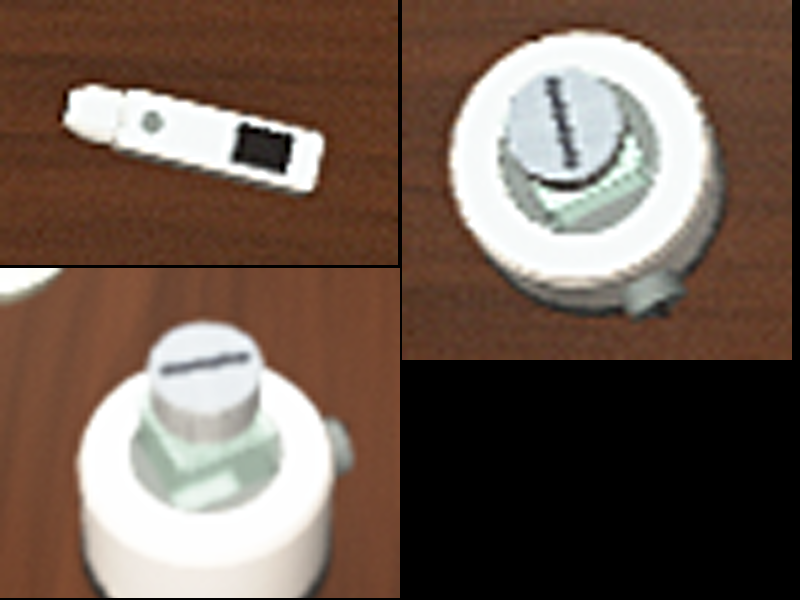

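The crop shows the white wand (black display at the tail) with its nose at the left, at about (313,240) in the top image. The cap bar runs nearly along the image's vertical, and the knob is at about (222,229). Next I take close wrist views of the wand and then the jar.

Run:
```python
from h import *
f=env.grab_frame("top")
P=onz(f,[(313,241),(360.,250.5)],0.02); d=P[0]-P[1]; print(P,np.degrees(np.arctan2(d[1],d[0])))
yaw=np.degrees(np.arctan2(d[1],d[0])); c=P.mean(0)
print(env.inverse_kinematics([c[0],c[1],.22],[-90,0,yaw]))
env.goto([c[0],c[1],.22],[-90,0,yaw])
env.dwell(.3)
w=env.grab_frame("wrist"); cv2.imwrite("pics/w1.png",w["image"]); print(w["position"],w["orientation"])
for r in env.trace(w,"thermometer"):
    ys,xs=np.nonzero(r["mask"]); print(r["score"],cv2.boxPoints(cv2.minAreaRect(np.c_[xs,ys].astype(np.float32))).tolist())
s=env.read_state();print(s["clock"],s["position"],s["joint_positions"])
import pickle; pickle.dump(w,open("w1.pkl","wb"))
```

```text
[[ 0.53289533 -0.19265575  0.02      ]
 [ 0.50679296 -0.33699571  0.02      ]] 79.74944169991025
[-11.09899218  18.10508051  -5.82167361   0.         -66.07324588
   0.84843388]
[ 0.50746644 -0.33502622  0.38153592] [-1.49950236e+01  2.09911225e-02  1.69666850e+02]
0.91 [[314.0, 20.0], [314.0, 0.0], [353.0, 0.0], [353.0, 20.0]]
0.88 [[331.29998779296875, 117.90001678466797], [452.2261962890625, 56.651695251464844], [467.7947998046875, 87.38968658447266], [346.86859130859375, 148.63800048828125]]
0.74 [[266.7226257324219, 248.70635986328125], [270.1231384277344, 129.68923950195312], [301.6117248535156, 130.58892822265625], [298.2112121582031, 249.60604858398438]]
3.5833 [ 0.51970962 -0.26510605  0.22000701] [-1.11291988e+01  1.81051131e+01 -5.82098561e+00  1.05959833e-03
 -6.60733739e+01  8.46685252e-01]
```

View pics/w1.png

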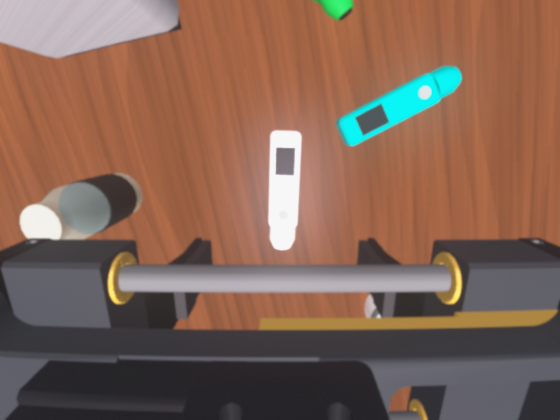

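The white wand is in the middle at (285,190), tail at the top (285,131) and nose at (282,248), well clear of the turquoise one at (400,105). I'll fit its pose to the mask, then look at the jar.

```bash
cat >> h.py <<'E'
from scipy.optimize import minimize
def fitmask(f,mask,pts,x0,z=0.,step=(.004,.004,.05)):
    """pts: list of convex pieces; fit x,y,yaw"""
    S=4
    M=cv2.resize(mask.astype(np.uint8),None,fx=S,fy=S,interpolation=cv2.INTER_NEAREST)>0
    def c(q):
        o=np.zeros(M.shape,np.uint8)
        Rz=R.from_euler('z',q[2]).as_matrix()
        for p in pts:
            u=proj(f,p@Rz.T+[q[0],q[1],z]); u=(u+.5)*S-.5
            cv2.fillConvexPoly(o,cv2.convexHull(np.round(u).astype(np.int32)),1)
        o=o>0
        return 1-(o&M).sum()/(o|M).sum()
    s=np.array([x0]+[np.array(x0)+np.eye(3)[i]*step[i] for i in range(3)])
    r=minimize(c,x0,method='Nelder-Mead',options=dict(initial_simplex=s,xatol=1e-5,fatol=1e-5))
    return r.x,1-r.fun
def wand():
    b=np.array([[x,y,z] for x in(-.075,.043) for y in(-.018,.018) for z in(0.,.034)])
    t=np.linspace(0,2*np.pi,24)
    n=np.array([[x,r*np.cos(a),.018+r*np.sin(a)] for x,r in((.043,.014),(.065,.0135),(.075,.008)) for a in t])
    return [b,n]
E
python3 - <<'E'
from h import *
import pickle
w=pickle.load(open("w1.pkl","rb"))
w2=env.grab_frame("wrist")
rs=env.trace(w2,"thermometer")
for r in rs:
    ys,xs=np.nonzero(r["mask"]); 
    if abs(xs.mean()-284)<25: print(fitmask(w2,r["mask"],wand(),[.52,-.267,np.radians(80)]))
t=env.grab_frame("top")
for r in env.trace(t,"thermometer"):
    ys,xs=np.nonzero(r["mask"]); 
    if abs(xs.mean()-336)<15: print('top',fitmask(t,r["mask"],wand(),[.52,-.267,np.radians(80)]))
# view of jar: camera behind jar at -tool x*0.07, looks forwards
yaw=80
d=np.array([np.cos(np.radians(yaw)),np.sin(np.radians(yaw))])
p=np.array([.61,.113])+ -0.0*d
print(env.inverse_kinematics([*p,.33],[-90,0,yaw]))
E
```

```text
(array([ 0.52152211, -0.26356358,  1.34949864]), np.float64(0.9396796859234254))
top (array([ 0.52659626, -0.23884857,  1.40730761]), np.float64(0.4409314463515006))
[ 25.421644    18.77225992  10.73316012   0.         -81.9609002
 -35.421644  ]
```

Run:
```python
from h import *
import pickle
yaw=80
d=np.array([np.cos(np.radians(yaw)),np.sin(np.radians(yaw))])
p=np.array([.61,.113])+.05*d
env.goto([*p,.31],[-90,0,yaw]); env.dwell(.2)
w=env.grab_frame("wrist"); cv2.imwrite("pics/w2.png",w["image"]); pickle.dump(w,open("w2.pkl","wb"))
out={}
for t in ("cap","jar","warmer"):
    rr=env.trace(w,t); out[t]=rr
    for r in rr:
        ys,xs=np.nonzero(r["mask"]); print(t,r["score"],cv2.minEnclosingCircle(np.c_[xs,ys].astype(np.float32)))
    print([(r["xyz"],r["score"]) for r in env.search_frame(w,t)])
pickle.dump(out,open("w2m.pkl","wb"))
print(env.read_state()["clock"])
```

```text
cap 0.78 ((275.032470703125, 163.1392822265625), 26.31468963623047)
[([0.6232, 0.1183, 0.1493], 0.58)]
jar 0.67 ((276.0, 159.5), 31.64263343811035)
[([0.6216, 0.1168, 0.1477], 0.65), ([0.6151, 0.1097, 0.1141], 0.5)]
[([0.4203, 0.3303, 0.0189], 0.69), ([0.6141, 0.1024, 0.0851], 0.6)]
5.975
```

View pics/w2.png

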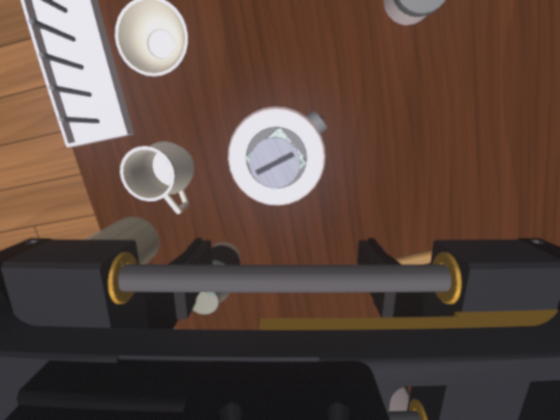

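The warmer ring is centred at (276,155), the cap at (275,162) with its bar running up to the right, and jar corners show at (278,130), (303,160) and (247,158). I'll compute poses and look at an enlarged crop.

Run:
```python
from h import *
import pickle
w=pickle.load(open("w2.pkl","rb")); m=pickle.load(open("w2m.pkl","rb"))
im=w["image"]
cm=m["cap"][0]["mask"]; 
t=np.linspace(0,2*np.pi,48)
cyl=lambda r,z0,z1: np.array([[r*np.cos(a),r*np.sin(a),z] for a in t for z in (z0,z1)])
print("cap fit",fitmask(w,cm,[cyl(.028,.119,.147)],[.62,.117,0]))
# ring outer: bright px
g=cv2.cvtColor(im,cv2.COLOR_BGR2GRAY)
b=(g>175).astype(np.uint8); n,l,st,c=cv2.connectedComponentsWithStats(b)
k=l[155,237]; ring=(l==k); cs=cv2.findContours(ring.astype(np.uint8),0,1)[0][0]; ring=cv2.fillPoly(np.zeros(g.shape,np.uint8),[cs],1)
print("ring",st[k]); print("warmer fit",fitmask(w,ring>0,[cyl(.066,.07,.08)],[.62,.117,0]))
dark=((g<95)&(cv2.erode(cm.astype(np.uint8),np.ones((5,5)))>0))
ys,xs=np.nonzero(dark); P=onz(w,np.c_[xs,ys],.15)[:,:2]; c=P.mean(0); u,s,v=np.linalg.svd(P-c); print("bar",len(xs),c,np.degrees(np.arctan2(v[0,1],v[0,0]))%180)
# predicted jar body outlines for different yaws
q=cv2.resize(im[95:215,215:345],None,fx=6,fy=6,interpolation=cv2.INTER_CUBIC)[:600,:800]
for yaw,col in ((25,(0,0,255)),(30,(0,200,0))):
    Rz=rot([0,0,yaw]); X=np.array([[a,b,.113] for a,b in((-.027,-.027),(.027,-.027),(.027,.027),(-.027,.027))])@Rz.T+[*c,0]
    u=((proj(w,X)-[215,95]+.5)*6).astype(np.int32); cv2.polylines(q,[u],True,col,1)
    X=np.array([[-.083,0,.04],[-.066,0,.04]])@Rz.T+[*c,0]
    u=((proj(w,X)-[215,95]+.5)*6).astype(np.int32); cv2.polylines(q,[u],True,col,1)
cv2.imwrite("pics/crop1.png",q)
```

```text
cap fit (array([0.62302679, 0.12131419, 0.01572469]), np.float64(0.9671252456673218))
ring [ 229  108   95   97 6186]
warmer fit (array([ 0.62468047,  0.1237993 , -0.02632128]), np.float64(0.9108939055129309))Traceback (most recent call last):
  File "<stdin>", line 15, in <module>
  File "h.py", line 16, in onz
    p,d=ray(f,uv); return p+d*((z-p[2])/d[:,2])[:,None]
        ~~~^^^^^^
  File "h.py", line 12, in ray
    n=cv2.undistortPoints(np.array(uv,float).reshape(-1,1,2),K,D).reshape(-1,2)
      ~~~~~~~~~~~~~~~~~~~^^^^^^^^^^^^^^^^^^^^^^^^^^^^^^^^^^^^^^^^
cv2.error: OpenCV(4.12.0) /io/opencv/modules/calib3d/src/undistort.dispatch.cpp:347: error: (-215:Assertion failed) CV_IS_MAT(_src) && CV_IS_MAT(_dst) && (_src->rows == 1 || _src->cols == 1) && (_dst->rows == 1 || _dst->cols == 1) && _src->cols + _src->rows - 1 == _dst->rows + _dst->cols - 1 && (CV_MAT_TYPE(_src->type) == CV_32FC2 || CV_MAT_TYPE(_src->type) == CV_64FC2) && (CV_MAT_TYPE(_dst->type) == CV_32FC2 || CV_MAT_TYPE(_dst->type) == CV_64FC2) in function 'cvUndistortPointsInternal'
```

Run:
```python
from h import *
import pickle
w=pickle.load(open("w2.pkl","rb")); m=pickle.load(open("w2m.pkl","rb"))
im=w["image"]
g=cv2.cvtColor(im,cv2.COLOR_BGR2GRAY).astype(int)
print(g[150:175:2,250:302:3])
c0=proj(w,[.623,.1213,.15])[0]; yy,xx=np.mgrid[:420,:560]
dark=(np.hypot(xx-c0[0],yy-c0[1])<22)
wt=np.where(dark,np.clip(120-g,0,None),0).astype(float); ys,xs=np.nonzero(wt); ww=wt[ys,xs]
P=onz(w,np.c_[xs,ys],.15)[:,:2]; c=np.average(P,axis=0,weights=ww); v=np.linalg.svd((P-c)*np.sqrt(ww)[:,None],full_matrices=False)[2]; print("bar",len(xs),c,np.degrees(np.arctan2(v[0,1],v[0,0]))%180)
c=np.array([.623,.1213])
q=cv2.resize(im[95:195,215:345],None,fx=6,fy=6,interpolation=cv2.INTER_CUBIC)
for yaw,col in ((24,(0,0,255)),(30,(0,200,0))):
    Rz=rot([0,0,yaw]); X=np.array([[a,b,.113] for a,b in((-.027,-.027),(.027,-.027),(.027,.027),(-.027,.027))])@Rz.T+[*c,0]
    u=((proj(w,X)-[215,95]+.5)*6).astype(np.int32); cv2.polylines(q,[u],True,col,1)
    X=np.array([[-.083,0,.04],[-.066,0,.04]])@Rz.T+[*c,0]
    u=((proj(w,X)-[215,95]+.5)*6).astype(np.int32); cv2.polylines(q,[u],True,col,1)
cv2.imwrite("pics/crop1.png",q)
```

```text
[[148 176 192 191 193 192 193 191 190 192 188 192 194 190 185 185 182 149]
 [163 186 192 191 192 194 193 191 191 192 188 191 188 158 147 189 199 158]
 [184 189 190 191 192 194 193 192 191 191 189 179 144 102 109 183 187 188]
 [186 191 188 192 190 193 193 193 191 188 170 126 100  98 118 180 191 211]
 [189 191 188 193 191 192 194 193 189 161 113  98 101 131 175 188 188 208]
 [194 192 190 190 191 192 193 187 156 109  97 106 146 184 193 190 185 189]
 [189 190 191 188 192 190 181 140 102  98 115 161 185 192 193 192 184 172]
 [182 190 192 189 190 167 123  98 101 130 172 190 188 191 193 192 187 193]
 [179 189 191 184 154 109  97 106 148 184 189 190 189 189 192 192 191 196]
 [167 188 178 137 101  97 110 159 190 193 190 188 191 187 190 192 186 168]
 [159 186 129  98  99 121 162 188 194 192 191 188 191 187 189 192 175 149]
 [166 186 132 103 134 173 190 190 193 192 191 188 189 188 188 189 161 151]
 [202 183 166 151 183 188 192 189 193 194 192 189 187 190 187 184 150 170]]
bar 149 [0.6231616 0.1207187] 16.769339359836433
```

View pics/crop1.png

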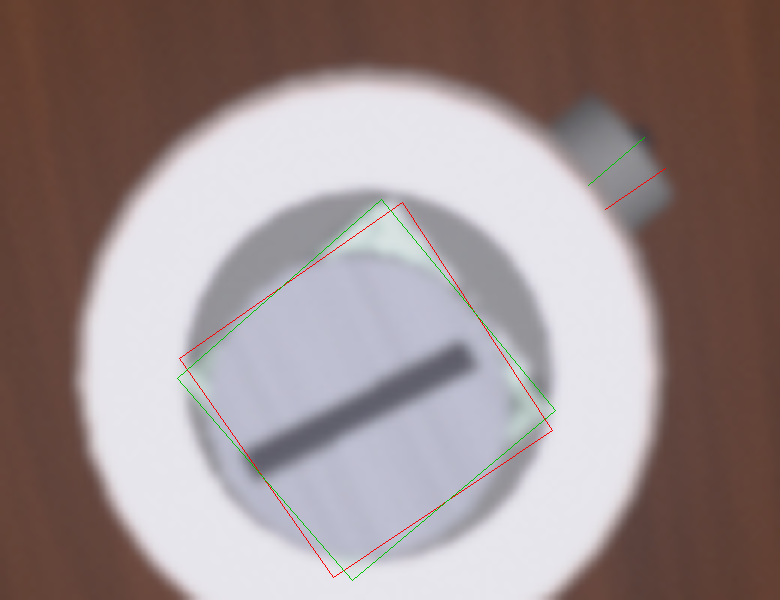

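Jar axis is at about (0.623, 0.121) with yaw about 30° and the bar at 16.8°, so it sits −0.23 rad from the jar's x axis, which is within the stated range. Now I pick up the wand.

Run:
```python
from h import *
p=np.array([.5215,-.2636]); yaw=77.3; o=[-90,0,yaw]
env.goto([*p,.12],o)
env.move_straight([*p,.007],rate=.12,force_limit=8)
print(env.read_state()["position"])
env.gripper_to(.3,25); s=env.read_state(); print(s["opening"],s["clock"],s["force"])
env.move_straight([*p,.085],rate=.1); env.dwell(.2)
s=env.read_state(); print(s["position"],s["opening"],s["clock"],s["force"])
f=env.grab_frame("side"); cv2.imwrite("pics/side2.png",cv2.resize(f["image"][100:300,200:400],None,fx=3,fy=3,interpolation=cv2.INTER_CUBIC))
```

```text
[ 0.52223437 -0.26376331  0.00776131]
0.4108832843764622 9.7 [-0.48055068 -0.07771464 -0.31688825]
[ 0.52107031 -0.26350474  0.08419858] 0.4126386880168728 10.8333 [ 0.89205416  0.38021276 -1.24574864]
```

View pics/side2.png

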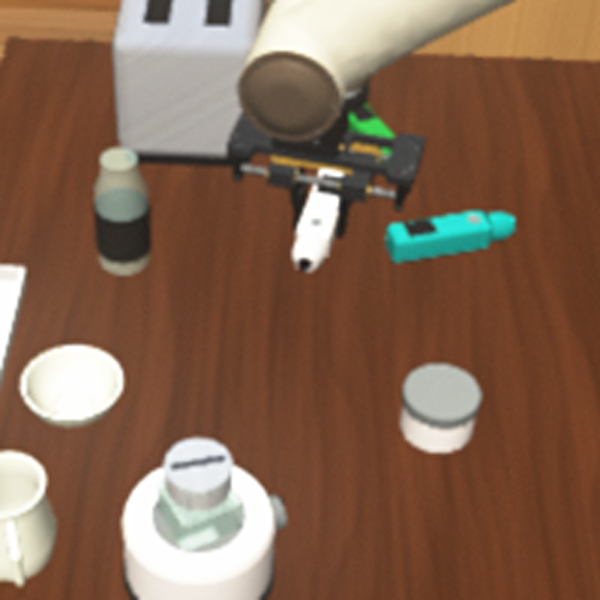

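The wand is held between the fingers, nose towards the camera at crop (303,262), and it looks level. Now I aim.

Run:
```python
from h import *
yaw=77.3; a=np.radians(yaw); d=np.array([np.cos(a),np.sin(a)])
t=np.array([.623,.121])-.18*d
env.move_straight([*t,.0865],rate=.12); env.dwell(.3)
s=env.read_state(); print(s["position"],s["tool_rot"],s["clock"])
f=env.grab_frame("side"); g=env.grab_frame("top")
nose=np.array([*(s["position"][:2]+.075*d),.018+s["position"][2]-.0078])
print("expected nose",nose,proj(f,nose),proj(g,nose))
for fr in (f,g): print([(r["xyz"],r["score"]) for r in env.search_frame(fr,"thermometer")][:3])
A=cv2.resize(f["image"][200:310,220:320],None,fx=4,fy=4,interpolation=cv2.INTER_CUBIC)
B=cv2.resize(g["image"][180:290,190:290],None,fx=4,fy=4,interpolation=cv2.INTER_CUBIC)
L=np.array([nose+[*(d*k),0] for k in (-.11,0,.105)])
for im,fr,o in((A,f,(220,200)),(B,g,(190,180))):
    u=((proj(fr,L)-o+.5)*4).astype(int)
    for q in u: cv2.circle(im,tuple(map(int,q)),4,(0,0,255),1)
cv2.imwrite("pics/aim.png",np.hstack([A,B]))
print(env.read_state()["clock"])
```

```text
[ 0.58337537 -0.05479275  0.08651812] [-8.99998886e+01  9.06299053e-04  7.72832620e+01] 13.15
expected nose [0.59986383 0.01837234 0.09671812] [[276.98204082 237.44765087]] [[243.34938035 212.71983205]]
[([0.5841, -0.0221, 0.1103], 0.84), ([0.3769, -0.3288, 0.0288], 0.59)]
[([0.3742, -0.3454, 0.0405], 0.79), ([0.573, -0.1021, 0.116], 0.78), ([0.451, -0.5097, 0.0322], 0.74)]
13.35
```

View pics/aim.png

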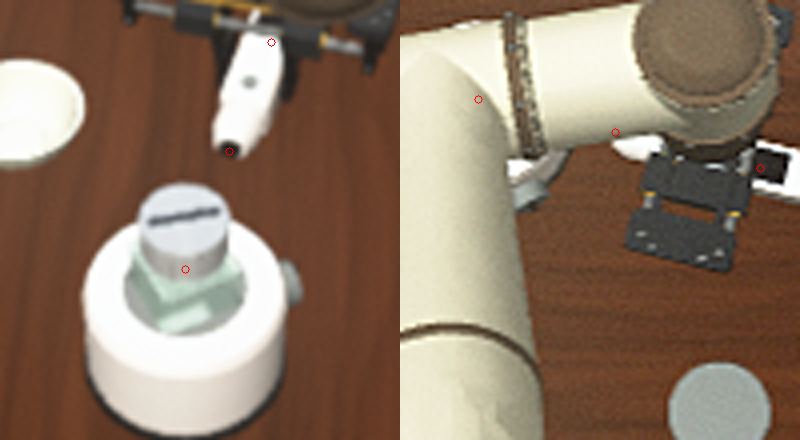

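In the side crop the predicted nose tip (229,151) falls exactly on the dark tip, and the tail point agrees in the top view (760,168). The top view of the nose is partly hidden by the arm. I hold, then lay the wand back.

Run:
```python
from h import *
env.dwell(1.4)
s=env.read_state(); print(s["position"],s["opening"],s["clock"])
p=np.array([.5222,-.2637])
env.move_straight([*p,.086],rate=.15)
env.move_straight([*p,.015],rate=.1)
print(env.move_straight([*p,.0066],rate=.03,force_limit=6), env.read_state()["position"])
env.gripper_to(.8); env.dwell(.3)
env.move_straight([*p,.12],rate=.15)
f=env.grab_frame("wrist"); cv2.imwrite("pics/w3.png",f["image"])
print(env.read_state()["clock"])
```

```text
[ 0.58343685 -0.05457596  0.08650468] 0.40955573958851776 14.75
True [ 0.52264043 -0.26377455  0.00689621]
19.675
```

View pics/w3.png

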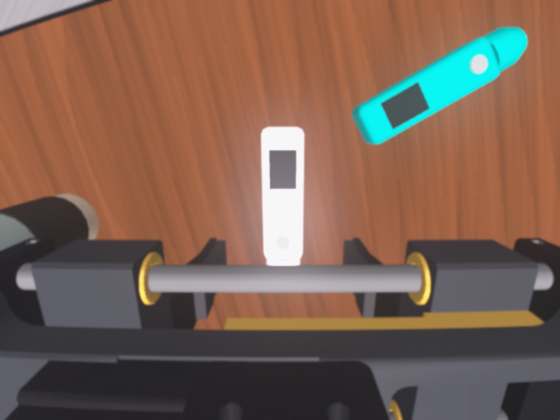

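The wand lies flat and released at (283,195). Next I grip the cap.

Run:
```python
from h import *
c=[.623,.121]; o=[-90,0,12]
env.gripper_to(1.0)
print(env.inverse_kinematics([*c,.2],o),env.inverse_kinematics([*c,.12],[-90,0,102]))
env.goto([*c,.22],o)
print(env.move_straight([*c,.1205],rate=.1,force_limit=8))
s=env.read_state(); print(s["position"],s["tool_rot"],s["joint_positions"],s["force"],s["clock"])
f=env.grab_frame("side"); cv2.imwrite("pics/side3.png",cv2.resize(f["image"][200:320,190:340],None,fx=5,fy=5,interpolation=cv2.INTER_CUBIC))
```

```text
[ 2.55750272e+01  2.38600388e+01 -2.07718500e-02 -2.54444375e-14
 -6.61191894e+01 -1.03575027e+02] [ 25.5750272   27.77312955  -5.91510186   0.         -56.31176859
 -13.5750272 ]
False
[0.62356445 0.12117287 0.12132853] [-89.99267896  -0.09727757  12.01009946] [ 2.55746750e+01  2.77041065e+01 -5.82632163e+00  1.88536647e-02
 -5.63732921e+01 -1.03574997e+02] [-0.55495415 -0.4522692   0.11440834] 23.025
```

View pics/side3.png

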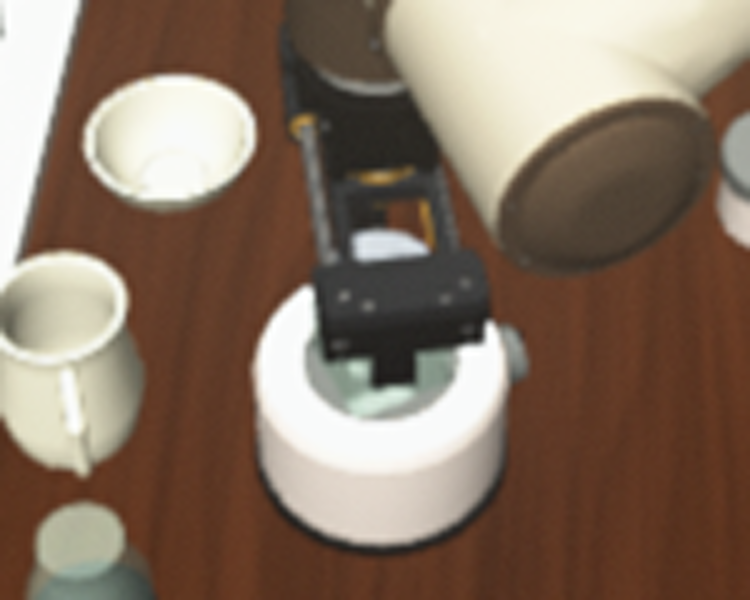

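The cap sits between the fingers with the near finger at (395,350). I close and turn in steps.

Run:
```python
from h import *
env.gripper_to(.5,55); s=env.read_state(); print("opening",s["opening"]*87,s["force"],s["wrist_torque"],s["clock"])
j0=np.array(s["joint_positions"])
j=np.array(env.inverse_kinematics([.623,.121,.1205],[-90,0,12])); b=j[5]
for k in (10,20,35,50,65,76,86):
    j[5]=b+k; env.set_joints(j)
    s=env.read_state(); print(k,s["position"].round(4),s["tool_rot"].round(2),s["force"].round(1),s["wrist_torque"].round(2),round(s["opening"]*87,1),s["clock"])
f=env.grab_frame("side"); cv2.imwrite("pics/side4.png",cv2.resize(f["image"][200:320,190:340],None,fx=5,fy=5,interpolation=cv2.INTER_CUBIC))
```

```text
opening 55.594912737892926 [-0.49389637 -0.6466053   0.4282551 ] [0.2159706  0.0946098  0.02018402] 23.7333
10 [0.6231 0.1211 0.1205] [-9.000e+01 -1.000e-02  2.183e+01] [-1.   0.8 -0. ] [0.2  0.06 0.01] 55.4 24.025
20 [0.6231 0.121  0.1205] [-90.01  -0.    31.73] [-0.1  1.2  0.4] [0.15 0.06 0.11] 55.4 24.3167
35 [0.623  0.1209 0.1205] [-9.001e+01  1.000e-02  4.671e+01] [ 0.4 -0.1  0.5] [ 0.05 -0.02  0.08] 55.4 24.675
50 [0.623  0.1209 0.1206] [-9.001e+01  1.000e-02  6.171e+01] [ 0.1 -0.   0.2] [-0.01  0.05  0.03] 55.3 25.0333
65 [0.6233 0.1209 0.1214] [-90.06  -0.    76.72] [-0.7  0.   4.4] [-0.16  0.36  0.12] 55.3 25.3917
76 [0.624  0.1211 0.1222] [-9.017e+01 -2.000e-02  8.780e+01] [-1.5  0.1  7.4] [-0.1  0.3  0.1] 55.2 25.6917
86 [0.6242 0.1212 0.1222] [-90.2  -0.   97.8] [-0.4 -0.1  6.2] [-0.    0.25  0.07] 55.4 25.9833
```

View pics/side4.png

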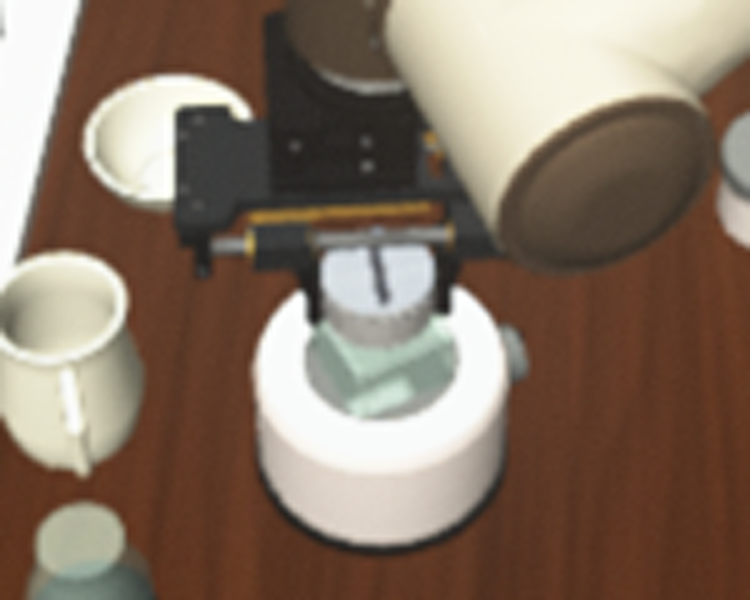

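The cap has turned: the bar now runs from (373,248) to (384,300) in the crop, and the springing shows as a +6 N push and a z rise of 1.7 mm. I check the bar angle.

Run:
```python
from h import *
f=env.grab_frame("side")
P=onz(f,[(190+373/5,200+248/5),(190+384/5,200+300/5)],.152); d=P[0]-P[1]
print(P,np.degrees(np.arctan2(d[1],d[0]))%180)
```

```text
[[0.62635668 0.11083818 0.152     ]
 [0.61866194 0.14344954 0.152     ]] 103.27627553818938
```

The bar is at about 103° and the jar at 30–33°, so the cap is about 1.25 rad open. Lifting straight up.

Run:
```python
from h import *
s=env.read_state(); x,y,z=s["position"]
print(env.move_straight([.6233,.1212,.135],rate=.03,force_limit=20), env.read_state()["force"])
print(env.move_straight([.6233,.1212,.158],rate=.05,force_limit=15))
env.dwell(.3); s=env.read_state(); print(s["position"],s["tool_rot"],s["opening"]*87,s["force"],s["clock"])
f=env.grab_frame("side"); cv2.imwrite("pics/side5.png",cv2.resize(f["image"][200:320,190:340],None,fx=5,fy=5,interpolation=cv2.INTER_CUBIC)); cv2.imwrite("pics/side5f.png",f["image"])
print(proj(f,[[.6233,.1212,.1565],[.6233,.1212,.1845],[.6233,.1212,.136]]))
```

```text
False [-0.13302995  0.07895891 -0.0169427 ]
False
[0.62315465 0.12117652 0.15766392] [-8.99648076e+01  8.60163074e-03  9.80004176e+01] 55.53075198955438 [ 0.07053462  0.26566252 -0.57672385] 27.625
[[265.52662288 251.6767449 ]
 [265.45830386 244.10440594]
 [265.57516557 257.04663061]]
```

View pics/side5.png

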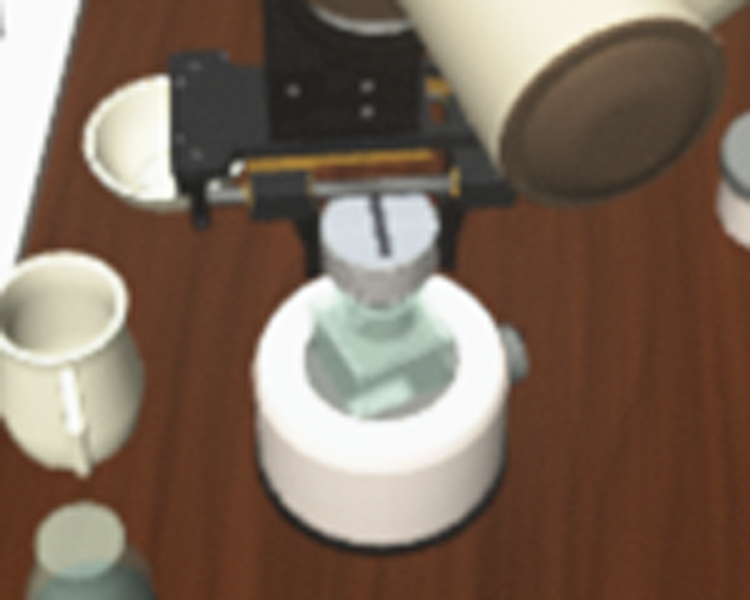

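View pics/side5f.png

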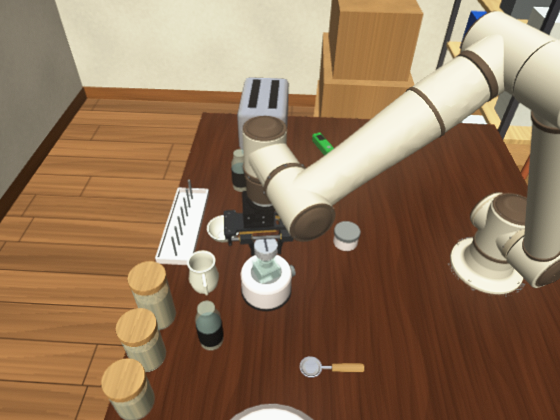

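The cap is level at crop (380,250), above the jar neck, which shows at (385,320) with the jar still down in the well. The bar still runs crosswise and the bystanders look unchanged. I hand it in.

Run:
```python
from h import *
env.dwell(.3); env.close_job()
```

```text
the job is handed in; nothing more can be done
```

The job is done and handed in at about 28 s of the 58 s allowed; no verdict was reported.

- **Thermometer:** I picked up the white wand and held it for about 1.9 s. By calculation its nose was about 10.5 cm from the jar's axis, aimed at the middle of the glass. The side view matched that nose position. In the top view the arm partly hid the nose, so I could only check the tail there. I then laid it back at its first spot and let go, and a wrist picture showed it lying flat.
- **Cap turned:** I gripped the cap at 55 N and turned it 86° counter-clockwise. It sprang up about 1.7 mm. The bar then read about 103° against the jar's 30–33°, which is about 1.25 rad open.
- **Final hold:** I lifted the cap straight up with almost no force on the tool. By tool height the cap's lower edge is about 2 cm above the rim. The last pictures show the cap level and centred over the neck, and the jar seated in the warmer. The bystanders I could see had not moved.
- **Not checked at the end:** I did not measure the gap above the rim in the images. In the last side view the arm hid the laid-down thermometer, so its final check is the earlier wrist picture.

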